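# Tuck the flashing under the insect hotel's lapped shingle and hold it down

### The job

Pick up the white flashing strip and tuck its plain front edge in under the loose red-brown shingle of the roof panel, square and centred under it, until the black line on the strip reaches the shingle's lower edge, without lifting the shingle. Keep the strip pressed firmly flat against the roof board and finish like that, still holding it down (with clearly more than its own weight, some 10 N); leave the two potted seedlings and the hammer alone.

Things in the scene. Friction and masses are not known exactly. Their poses are not given: they have to be found in the camera images.
- flashing: White rigid metal strip, loose, flat on the table at first: flange 120 (x) by 120 (y) mm, 3 mm thick; an upright seam to grip, 10 mm thick in x, all along y, centred at x = -30 mm, top 37 mm above the flange's underside. Plain front edge at x = +60 mm; black line across the top at x = +25 mm, 35 mm behind that edge. 0.12 to 0.24 kg. Origin: centre of the flange's underside; z up.
- flashing_front (a point): Middle of the flashing's plain front edge, on its underside (x = +60 mm, y = 0, z = 0 in the flashing's frame; same axes).
- roof: Roof panel, fixed flat on the table: board 260 x 260 mm, 18 mm thick, bare at x below +20 mm. Origin: centre of its underside; x points up the roof. From x = +20 mm three shingles side by side (tops 34 mm above the table, outer two dark, fast) overhang a gap 8 mm high, open to -x, closed at x = +65 mm by a fixed batten. A second course on top from x = +86 mm, 42 mm high.
- lap (a point): On the top face of the roof board (18 mm above the table), straight below the middle of the loose shingle's lower edge: x = +20 mm, y = 0 in the roof's frame; same axes as the roof. The gap begins here and runs to +x for 45 mm.
- shingle (a joint): Loose middle shingle, red-brown, 160 mm wide (y), 8 mm thick, hinged 105 mm up the roof from its lower edge. 0 rad: down on the batten, gap 8 mm; it cannot go below 0 and grows as the lower edge is lifted (0.06 rad: 6 mm at the edge). A light spring and its weight hold it down: about 1.4 N at the edge starts to lift it.
- shingle_edge (a point): Middle of the loose shingle's lower edge, on its underside (8 mm above the board's top face when down).
- pot_a: Bystander: black planter with a seedling, 92 mm across, 130 mm tall (190 mm with leaves). Origin: centre of its underside.
- pot_b: Bystander: black planter with a seedling, 92 mm across, 100 mm tall (170 mm with leaves). Origin: centre of its underside.
- hammer: Bystander: small hammer, 240 mm long, lying on the table at the robot's right, its handle to its own -x. Origin: under its middle.

How it is judged:
By the outcome, as a careful person would: the job done as asked, in the order asked, and still so for the second after the job is handed in, while the arm keeps its last pose, push and grip.
It also fails if it takes over 45 s, if anything falls off the work surface, if the arm or the gripper's body presses on something with over 40 N, if the wrist force passes 120 N, or if a joint passes its speed limit or range.

### The arm

A 6-joint arm with a two-finger parallel gripper is mounted at the origin on the work surface. World frame = base frame: x ahead of the robot, y to its left, z up, the work surface at z = 0. Lengths are in mm, angles in rad, forces in N, time in s.
With the tool pointing down it reaches from about 300 to 875 mm from the base axis. Payload 4.2 kg.
Tool frame: the origin (TCP) lies on the centre line of the jaws, within the pads' length; the fingertips stand 11 mm ahead of it and the grasp point (between the pads) lies 8 mm behind it; z points along the fingers, y is the line along which they close (so a half turn about z gives the same grasp; the last joint's range is limited). The gripper opens to 85 mm and grips with 20 to 120 N. Pads are 22 mm wide; open, the fingers measure 114 mm over their backs; the gripper's body (76 mm by 85 mm) begins 54 mm behind the grasp point. The pads swing forward as they close: fully open they stand 13 mm farther back than shut.
Start: joints at [-1.302, 0.32, 1.565, -0, 1.257, -0.02], TCP at [163.763, -551.2, 242.338] pointing down, gripper open.
Joint ranges: [-3.11, 3.11], [-0.84, 2.01], [0.21, 2.61], [-1.34, 4.49], [0.05, 2.63], [-2.56, 2.56]. Speed limits (rad/s): [2.57, 2.57, 3.14, 3.14, 3.14, 3.14].

### API

Orientations are given as a rotation vector (axis times angle).
In Python, from workcell import sense, optics, ctrl gives the robot as it stands.
- The arm moves only by the tool step_arm, never from a script. Its argument "rows" is a list of rows, each a list of 2 entries, a list of its own where there are three numbers: the shift along the world's x, y, z in mm, then the turn, a rotation vector about the world's x, y, z in degrees. A call has 1 to 10 rows; each row shifts and turns the commanded pose from where the row before left it; what a row does not reach is not made up. A row lasts 1/8 s, in which the tool goes at most 62.5 mm and 10.7 degrees, less where a joint would pass 70% of its speed; a pose out of reach is approached as far as the arm can. A call with a gripper value outside its range is refused whole. "grip" is the opening, from 0 (shut) to 1 (fully open), set as the call begins (left out, the last holds). The fingers move at their own pace and stop on an object; "force" is the grip in N (left out, the last holds). Time passes only in rows, so rows that do not move let the fingers close. It gives the time, the measured TCP pose, the force, the opening and the grip force at its end, in the units of the state.
- sense(): the state, without advancing time (a new reading comes with each control period).
- optics.grab_frame(name): name is "scene" or "top" or "wrist"; returns a dict with "color" (480x640x3 uint8, blue, green, red), "depth" (480x640 float32, mm along the optical axis (not along the pixel's ray), 0 where there is no reading), "intrinsics" (3x3 intrinsics, pixels), "k1" (the pictures are not rectified: a ray, as slopes to the right and down, at radius r is drawn at 1 + k1 r^2 times it, then the intrinsics apply), "eye" and "rotation" of the camera in the world. Camera axes: x right, y down, z forward; pixel columns grow to the right and rows downward; lengths in mm; the calibration is good to about 2 mm. A picture is of the moment at which its call begins.
- ctrl.job_done(): hands the job in; it is judged then, once.
The state is a dict: "clock": time; "joint_positions": joint angles; "joint_vel": joint speeds; "joint_torque": joint torques, N m; "ee_pos": TCP position; "eef_rot": TCP orientation; "ft_force": force on the tool from outside, world axes, zero at the start; "moment": the same for the moment, N m; "width": opening from 0.0 (shut) to 1.0 (fully open); "finger_force": force on a finger pad.
Only numpy, scipy, OpenCV 4.12 (cv2) and the standard library are available. Lean on these libraries where they do the work, as an engineer would, in place of code of your own. Each camera call takes 0.05 s, during which the arm holds its last target. There are 200 camera calls.

## Working session

There is one attempt and no reset: what is moved stays moved. The work goes in short steps, Python scripts to look and compute and a tool call to move; the robot and the scene stay as the last step left them, time stands still between calls to the robot, and variables do not carry over. Pictures are saved under pics/ and viewed, at most 10 in all, crops included, and the job is handed in when it is done.

Besides the shell and the picture viewer there is one more tool, called after ">>>" as name(argument=value, ...), one argument or row to a line, values as JSON. step_arm: Moves the arm, as the interface text tells. Its arguments: {"type":"object","properties":{"rows":{"type":"array"},"grip":{"type":"number"},"force":{"type":"number"}},"required":["rows"]}

```bash
mkdir -p pics
cat > h.py <<'E'
import numpy as np, cv2
from workcell import sense, optics, ctrl
def cloud(f):
    K=np.array(f["intrinsics"]);D=f["depth"]
    h,w=D.shape;v,u=np.mgrid[:h,:w]
    p=cv2.undistortPoints(np.stack([u.ravel(),v.ravel()],1).astype(np.float64)[:,None],K,np.array([f["k1"],0,0,0.]))[:,0]
    d=D.ravel();P=np.c_[p*d[:,None],d]@np.array(f["rotation"]).T+np.array(f["eye"])
    P[d==0]=np.nan
    return P.reshape(h,w,3)
E
python3 - <<'E'
from h import *
print(sense())
fs=[]
for n in("top","scene"):
    f=optics.grab_frame(n);np.save(n+".npy",f,allow_pickle=True);cv2.imwrite(f"pics/{n}.png",f["color"]);print(n,f["eye"],f["rotation"],f["k1"])
E
```

```text
{'clock': 0.0, 'joint_positions': array([-1.30198982e+00,  3.20283721e-01,  1.56572228e+00, -4.40998241e-06,
        1.25738103e+00, -2.00025712e-02]), 'joint_vel': array([ 0.00120866, -0.00052957,  0.00081962, -0.00257858, -0.00218268,
        0.00168323]), 'joint_torque': array([-7.09761553e-04, -4.15528750e+01, -2.34164196e+01,  4.36361211e-05,
        8.07642558e-03, -8.59856527e-06]), 'ee_pos': array([ 163.63843426, -550.72927878,  241.47014746]), 'eef_rot': array([-3.10713245e+00, -4.51831185e-01,  3.56069372e-04]), 'ft_force': array([-0.2567663 ,  0.21685046, -0.12962481]), 'moment': array([-0.05027069, -0.0137324 ,  0.00801933]), 'finger_force': 0.0, 'width': 0.9964040363610633}
top [ 368.42960298    5.2953731  1233.42578517] [-2.14915047  2.13765106 -0.19895526] -0.047369194294031775
scene [1508.455074    140.41802047  750.41130625] [-1.54181383 -1.81111635  0.90352621] -0.10270367514704733
```

View pics/top.png

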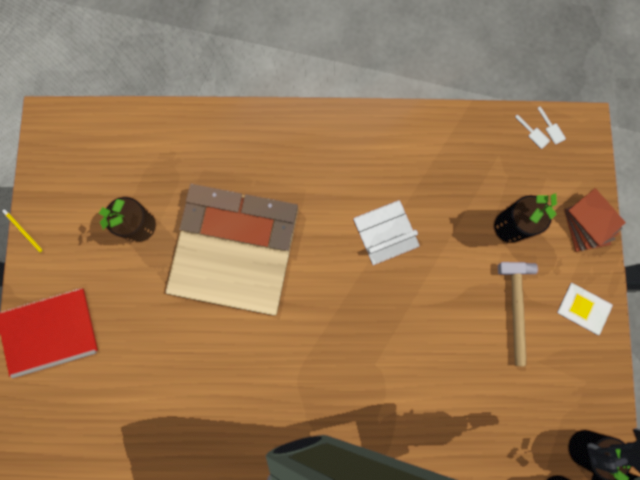

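View pics/scene.png

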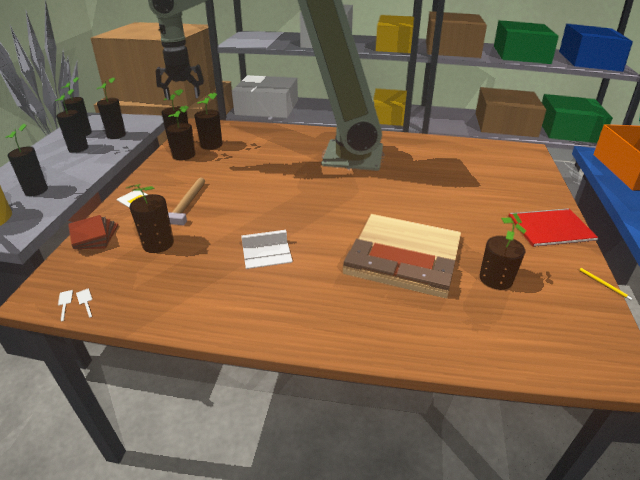

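The top view shows the flashing at about (386,232), with its seam towards the robot at (392,245) and its front edge up the image. The roof is at about (233,250), with the red-brown shingle at (237,227). Pots sit at (128,219) and (523,219), and the hammer at (518,310).

```bash
sed -i 's/np.array(f\["rotation"\]).T/cv2.Rodrigues(np.array(f["rotation"],float))[0].T/' h.py
python3 - <<'E'
from h import *
f=np.load("top.npy",allow_pickle=True).item();P=cloud(f);c=f["color"].astype(int);hsv=cv2.cvtColor(f["color"],cv2.COLOR_BGR2HSV)
print("table z",np.nanmedian(P[330:380,200:300,2]),np.nanmedian(P[120:170,300:400,2]),np.nanmedian(P[280:330,400:450,2]))
def rect(m,name,zt=None):
    m=cv2.morphologyEx(m.astype(np.uint8),cv2.MORPH_OPEN,np.ones((3,3)))
    n,l,s,_=cv2.connectedComponentsWithStats(m);k=1+np.argmax(s[1:,4]);q=P[l==k];q=q[~np.isnan(q[:,0])]
    r=cv2.minAreaRect(q[:,:2].astype(np.float32));print(name,len(q),r,"z",np.percentile(q[:,2],[5,50,95]));print(cv2.boxPoints(r).round(1).tolist())
def win(m,r0,r1,c0,c1):
    o=np.zeros_like(m);o[r0:r1,c0:c1]=m[r0:r1,c0:c1];return o
white=(hsv[...,1]<60)&(hsv[...,2]>110)
rect(win(white,190,275,340,430),"white")
rect(win(P[...,2]>20,190,275,340,430),"seam")
rect(win(P[...,2]>10,170,330,150,310),"roof")
rect(win((P[...,2]>26),170,330,150,310),"shingles")
red=(hsv[...,1]>140)&((hsv[...,0]<9)|(hsv[...,0]>172))
rect(win(red,195,255,190,290),"red")
w=(hsv[...,2]>120)&(P[...,2]>10)&(P[...,2]<24)
rect(win(w,220,330,150,310),"bareboard")
for n,(r0,r1,c0,c1) in dict(whole=(190,275,340,430),roofc=(170,320,150,310)).items():
    cv2.imwrite(f"pics/{n}.png",cv2.resize(f["color"][r0:r1,c0:c1],None,fx=5 if n=="whole" else 4,fy=5 if n=="whole" else 4,interpolation=2))
E
```

```text
table z 0.40605910966405645 0.316024933054905 0.6053837932245187
white 2566 ((605.211669921875, -167.50704956054688), (125.04703521728516, 129.5669403076172), 22.90620231628418) z [-0.97629723  3.48415497 36.71518239]
[[522.4000244140625, -132.1999969482422], [572.7999877929688, -251.5], [688.0, -202.8000030517578], [637.5999755859375, -83.5]]
seam 190 ((579.4490966796875, -189.75363159179688), (10.636223793029785, 92.18319702148438), 22.89626121520996) z [25.9173915  37.18971604 40.73953131]
[[556.5999755859375, -149.39999389648438], [592.5, -234.3000030517578], [602.2999877929688, -230.10000610351562], [566.4000244140625, -145.1999969482422]]
roof 12281 ((557.2359008789062, 198.12074279785156), (260.1311340332031, 260.408935546875), 78.989501953125) z [15.02835941 20.76235402 43.26326199]
[[404.6000061035156, 95.30000305175781], [660.2000122070312, 45.599998474121094], [709.9000244140625, 300.8999938964844], [454.29998779296875, 350.70001220703125]]
shingles 5119 ((629.802978515625, 184.19439697265625), (259.7489318847656, 112.47683715820312), 78.95465087890625) z [30.64047113 36.16821629 44.69681732]
[[549.7000122070312, 67.5], [660.0999755859375, 46.0], [709.9000244140625, 300.8999938964844], [599.5, 322.3999938964844]]
red 750 ((603.0693359375, 152.1355743408203), (85.2191162109375, 65.77326965332031), 77.09587860107422) z [30.35355776 34.07352503 38.10967098]
[[561.5, 117.9000015258789], [625.5999755859375, 103.30000305175781], [644.5999755859375, 186.3000030517578], [580.5, 201.0]]
bareboard 6960 ((503.25634765625, 208.58932495117188), (259.900634765625, 150.11253356933594), 79.09596252441406) z [14.29976752 18.2424047  21.92955956]
[[405.0, 95.19999694824219], [552.4000244140625, 66.80000305175781], [601.5, 322.0], [454.1000061035156, 350.3999938964844]]
```

>>> step_arm(
  rows=[
    [[41, 37, 0], [0, 0, 9.6]],
    [[41, 37, 0], [0, 0, 9.6]],
    [[41, 37, 0], [0, 0, 9.6]],
    [[41, 37, 0], [0, 0, 9.6]],
    [[41, 37, 0], [0, 0, 9.6]],
    [[41, 37, 0], [0, 0, 9.6]],
    [[41, 37, 0], [0, 0, 9.6]],
    [[41, 37, 0], [0, 0, 9.6]],
    [[41, 37, 0], [0, 0, 9.6]],
    [[41, 37, 0], [0, 0, 9.6]],
  ],
  grip=0.5,
  force=80,
)

```text
clock: 1.35
ee_pos: [574.8, -179.7, 241.9]
eef_rot: [-1.737, -2.617, 0.001]
ft_force: [0.5, -0.8, 0.6]
width: 0.504
finger_force: 0.0
```

>>> step_arm(
  rows=[
    [[0, 0, 0], [0, 0, 0]],
    [[0, 0, 0], [0, 0, 0]],
  ],
)

```text
clock: 1.6
ee_pos: [573.2, -181.2, 241.7]
eef_rot: [-1.744, -2.611, 0.001]
ft_force: [0.5, 0.7, -0.2]
width: 0.495
finger_force: 0.0
```

```bash
cat > fl.py <<'E'
from h import *
def flash(f):
    P=cloud(f);hsv=cv2.cvtColor(f["color"],cv2.COLOR_BGR2HSV)
    return P,hsv
E
python3 - <<'E'
from h import *
f=optics.grab_frame("wrist");np.save("w1.npy",f,allow_pickle=True);cv2.imwrite("pics/w1.png",f["color"])
s=sense();print(s["ee_pos"],s["eef_rot"],s["joint_positions"],f["eye"],f["rotation"])
y=cv2.Rodrigues(s["eef_rot"])[0][:,1];print("tool y yaw",np.degrees(np.arctan2(y[1],y[0])))
P=cloud(f);print(np.nanpercentile(f["depth"],[1,50,99]))
hsv=cv2.cvtColor(f["color"],cv2.COLOR_BGR2HSV);w=(hsv[...,1]<60)&(hsv[...,2]>100)&(P[...,2]<60)
n,l,st,_=cv2.connectedComponentsWithStats(w.astype(np.uint8));k=1+np.argmax(st[1:,4]);print(st[k]);q=P[l==k];q=q[~np.isnan(q[:,0])]
for nm,a in(("all",q),("seam",q[q[:,2]>30])):
    r=cv2.minAreaRect(a[:,:2].astype(np.float32));print(nm,len(a),r,np.percentile(a[:,2],[5,50,95]))
E
```

```text
[ 572.89339207 -181.72962234  241.97183536] [-1.74535046e+00 -2.61091457e+00  1.16667187e-03] [-3.26078875e-01  3.61551751e-01  1.50224882e+00 -4.68869463e-04
  1.27898136e+00 -7.18222842e-01] [ 541.29886024 -102.76032391  373.94394402] [2.76059471 0.5518112  0.08918788]
tool y yaw 22.47595329729237
[  71.46800743  366.58204651 1412.95923218]
[ 290  131   87  128 9583]
all 9583 ((585.5443725585938, -170.74853515625), (84.50252532958984, 121.1553955078125), 22.244945526123047) [ 2.26730268  3.61498862 37.72631159]
seam 1305 ((574.9848022460938, -174.76263427734375), (9.33070182800293, 119.16162109375), 22.562223434448242) [36.27556698 37.47190841 38.62343842]
```

View pics/w1.png

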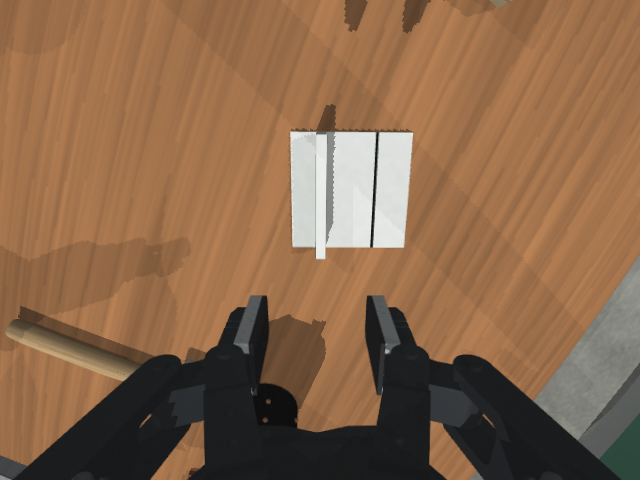

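The wrist view shows the flashing clearly: seam at columns 316-326, rows 133-258, and black line at column 375. Its measured yaw of 22.5° matches the gripper, so I'm descending.

>>> step_arm(
  rows=[
    [[1, 4, -40], [0, 0, 0]],
    [[1, 3, -40], [0, 0, 0]],
    [[0, 0, -40], [0, 0, 0]],
    [[0, 0, -40], [0, 0, 0]],
    [[0, 0, -30], [0, 0, 0]],
    [[0, 0, -20], [0, 0, 0]],
    [[0, 0, -13], [0, 0, 0]],
    [[0, 0, 0], [0, 0, 0]],
    [[0, 0, 0], [0, 0, 0]],
  ],
)

```text
clock: 2.78
ee_pos: [576.2, -174.8, 20.3]
eef_rot: [1.744, 2.611, 0.001]
ft_force: [-0.1, -0.1, 0.1]
width: 0.5
finger_force: 0.0
```

>>> step_arm(
  rows=[
    [[0, 0, 0], [0, 0, 0]],
    [[0, 0, 0], [0, 0, 0]],
    [[0, 0, 0], [0, 0, 0]],
    [[0, 0, 0], [0, 0, 0]],
    [[0, 0, 0], [0, 0, 0]],
    [[0, 0, 0], [0, 0, 0]],
  ],
  grip=0,
  force=80,
)

```text
clock: 3.52
ee_pos: [576.3, -174.3, 20.3]
eef_rot: [1.743, 2.612, 0.001]
ft_force: [-0.2, -0.7, 5.7]
width: 0.1
finger_force: 79.9
```

>>> step_arm(
  rows=[
    [[0, 0, 15], [0, 0, 0]],
    [[0, 0, 30], [0, 0, 0]],
    [[0, 0, 30], [0, 0, 0]],
    [[0, 0, 15], [0, 0, 0]],
    [[0, 0, 0], [0, 0, 0]],
  ],
)

```text
clock: 4.15
ee_pos: [576.2, -174.3, 110.4]
eef_rot: [1.743, 2.611, 0.001]
ft_force: [1.4, 0.8, -2.6]
width: 0.099
finger_force: 79.0
```

>>> step_arm(
  rows=[
    [[-10.5, 39, 0], [0, 0, -3.35]],
    [[-10.5, 39, 0], [0, 0, -3.35]],
    [[-10.5, 39, 0], [0, 0, -3.35]],
    [[-10.5, 39, 0], [0, 0, -3.35]],
    [[-10.5, 39, 0], [0, 0, -3.35]],
    [[-10.5, 39, 0], [0, 0, -3.35]],
    [[-10.5, 39, 0], [0, 0, -3.35]],
    [[-10.5, 39, 0], [0, 0, -3.35]],
    [[-10.5, 39, 0], [0, 0, -3.35]],
    [[-10.5, 39, 0], [0, 0, -3.35]],
  ],
)

```text
clock: 5.4
ee_pos: [469.4, 216.7, 108.0]
eef_rot: [-2.425, -1.996, 0.004]
ft_force: [0.8, 0.2, -0.7]
width: 0.101
finger_force: 78.9
```

>>> step_arm(
  rows=[
    [[0, 0, 0], [0, 0, 0]],
    [[0, 0, 0], [0, 0, 0]],
    [[0, 0, 0], [0, 0, 0]],
  ],
)

```text
clock: 5.78
ee_pos: [470.7, 214.8, 108.9]
eef_rot: [-2.424, -1.998, 0.002]
ft_force: [0.4, -0.6, -1.8]
width: 0.1
finger_force: 78.9
```

Run:
```python
from h import *
f=optics.grab_frame("wrist");np.save("w2.npy",f,allow_pickle=True);cv2.imwrite("pics/w2.png",f["color"])
s=sense();print(s["ee_pos"],s["eef_rot"],s["ft_force"],s["moment"],s["joint_positions"])
R=cv2.Rodrigues(s["eef_rot"])[0];y=R[:,1];print("tool y yaw",np.degrees(np.arctan2(y[1],y[0])),"z",R[:,2])
```

```text
[470.85592381 214.81318426 109.02293164] [-2.42453815e+00 -1.99779813e+00  1.11216595e-03] [ 1.00937721  0.1639727  -1.06913911] [-0.0084099   0.00061115  0.03720523] [ 4.05906623e-01  3.56178252e-01  1.88439355e+00 -2.48302119e-04
  9.01701591e-01  5.98458030e-01]
tool y yaw -11.023561786241292 z [-5.48505618e-04 -4.47722327e-04 -9.99999749e-01]
```

View pics/w2.png

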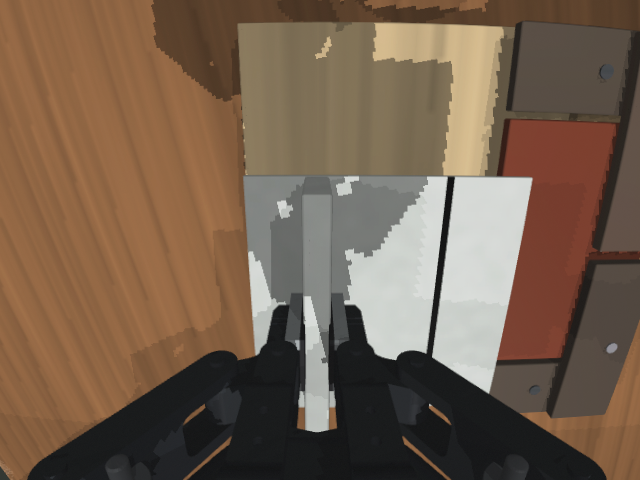

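The wrist view shows the strip held level over the bare board. Its front edge runs from (531,177) to (491,390), with the red shingle ahead from (506,119) to (498,360). Next I'll measure both in the same frame.

```bash
cat > m.py <<'E'
from h import *
import sys
f=np.load(sys.argv[1],allow_pickle=True).item();P=cloud(f);hsv=cv2.cvtColor(f["color"],cv2.COLOR_BGR2HSV)
t=np.array(eval(sys.argv[2]));a=np.radians(-11.02);U=np.array([np.cos(a),np.sin(a)]);V=np.array([-U[1],U[0]])
u=(P[...,:2]-t[:2])@U;v=(P[...,:2]-t[:2])@V;z=P[...,2]
zf=t[2]-20.3+3
fl=(abs(z-zf)<12)&(u>10)&(u<110)&(abs(v)<75)&(hsv[...,1]<70)
A=np.c_[u[fl],v[fl],np.ones(fl.sum())];c,_,_,_=np.linalg.lstsq(A,z[fl],rcond=None);res=z[fl]-A@c
print("flange plane du,dv(deg),z0",np.degrees(c[:2]),c[2],"exp",zf,res.std())
def edge(mask,key,along,lo,hi,fn,step=4):
    out=[]
    for b in np.arange(lo,hi,step):
        m=mask&(along>=b)&(along<b+step)
        if m.sum()>5: out.append((b+step/2,fn(key[m])))
    o=np.array(out)
    if len(o)<3: return o
    p=np.polyfit(o[:,0],o[:,1],1)
    k=abs(np.polyval(p,o[:,0])-o[:,1])<1.5
    if k.sum()>2:p=np.polyfit(o[k,0],o[k,1],1)
    return "slope deg %.2f at0 %.2f n %d std %.2f"%(np.degrees(p[0]),p[1],k.sum(),(np.polyval(p,o[k,0])-o[k,1]).std())
mx=lambda x:np.percentile(x,99.5);mn=lambda x:np.percentile(x,.5)
print("front edge",edge(fl,u,v,-25,55,mx))
print("left edge v",edge(fl,v,u,30,85,mx)); print("right edge v",edge(fl,v,u,40,85,mn))
red=(hsv[...,1]>140)&((hsv[...,0]<10)|(hsv[...,0]>172))&(abs(z-34)<6)&(abs(v)<110)&(u>60)&(u<220)
print("red n",red.sum(),np.median(z[red]))
print("red lower edge",edge(red,u,v,62,78,mn),"|",edge(red,u,v,-78,-60,mn))
print("red left v",edge(red,v,u,112,165,mx),"right",edge(red,v,u,112,165,mn))
br=(abs(z-18)<4)&(abs(v)<200)&(u<110)&(u>-60)&(hsv[...,1]<140)&(hsv[...,2]>60)
print("board left v",edge(br,v,u,0,90,mx)," z",np.nanmedian(z[br&(v>70)]),"shingle tops",np.nanmedian(z[red]))
bl=(hsv[...,2]<60)&(abs(z-zf)<6)&(u>40)&(u<70)&(v>-20)&(v<58)
print("black",edge(bl,u,v,-20,55,np.median))
E
python3 m.py w2.npy "[470.86,214.81,109.02]"
```

```text
flange plane du,dv(deg),z0 [-0.21363137  0.07834283] 92.04297996733675 exp 91.72 0.628004273027537
front edge slope deg -0.14 at0 89.46 n 20 std 0.17
left edge v slope deg -0.02 at0 59.52 n 14 std 0.11
right edge v slope deg -38.03 at0 7.56 n 10 std 0.75
red n 19104 34.05077176324984
red lower edge slope deg -0.68 at0 106.66 n 4 std 0.10 | slope deg -0.87 at0 124.49 n 5 std 0.19
red left v slope deg -0.50 at0 82.89 n 14 std 0.18 right slope deg -131.44 at0 272.59 n 0 std nan
board left v slope deg 0.04 at0 131.44 n 23 std 0.13  z 18.531332487815888 shingle tops 34.05077176324984
black slope deg -0.14 at0 54.83 n 19 std 0.08
  ret = _var(a, axis=axis, dtype=dtype, out=out, ddof=ddof,
  arrmean = um.true_divide(arrmean, div, out=arrmean,
  ret = ret.dtype.type(ret / rcount)
```

>>> step_arm(
  rows=[
    [[0, 0, -20], [0, 0, 0]],
    [[0.4, 2, -20], [0, 0, 0]],
    [[0, 0, -15], [0, 0, 0]],
    [[0, 0, -8], [0, 0, 0]],
    [[0, 0, -3], [0, 0, 0]],
    [[0, 0, -1], [0, 0, 0]],
    [[0, 0, -1], [0, 0, 0]],
    [[0, 0, 0], [0, 0, 0]],
    [[0, 0, 0], [0, 0, 0]],
  ],
)

```text
clock: 6.95
ee_pos: [471.3, 217.9, 41.6]
eef_rot: [2.423, 1.999, 0.001]
ft_force: [-0.1, -0.8, -0.9]
width: 0.104
finger_force: 78.9
```

>>> step_arm(
  rows=[
    [[0, 0, -1], [0, 0, 0]],
    [[0, 0, -0.5], [0, 0, 0]],
    [[0, 0, 0], [0, 0, 0]],
    [[0, 0, 0], [0, 0, 0]],
  ],
)

```text
clock: 7.45
ee_pos: [471.2, 217.8, 39.8]
eef_rot: [2.423, 1.999, 0.0]
ft_force: [-0.0, -0.2, -0.6]
width: 0.102
finger_force: 78.9
```

>>> step_arm(
  rows=[
    [[0, 0, -0.5], [0, 0, 0]],
    [[0, 0, -0.5], [0, 0, 0]],
    [[0, 0, 0], [0, 0, 0]],
    [[0, 0, 0], [0, 0, 0]],
  ],
)

```text
clock: 7.95
ee_pos: [471.1, 217.8, 38.8]
eef_rot: [2.423, 1.999, 0.0]
ft_force: [-0.2, -1.0, -1.2]
width: 0.1
finger_force: 78.9
```

```bash
python3 - <<'E'
from h import *
f=optics.grab_frame("wrist");np.save("w3.npy",f,allow_pickle=True);cv2.imwrite("pics/w3.png",f["color"])
s=sense();print(s["ee_pos"],s["ft_force"]);np.save("t.npy",s["ee_pos"])
E
python3 -W ignore m.py w3.npy "np.load('t.npy')"
```

```text
[471.16215346 217.80607667  38.84956554] [ 0.37822812  0.66970989 -1.53949161]
flange plane du,dv(deg),z0 [-0.23189869  0.10452348] 22.062373780253495 exp 21.5495655429922 0.6652725787507486
front edge slope deg -0.09 at0 89.90 n 20 std 0.14
left edge v slope deg 0.08 at0 59.56 n 14 std 0.08
right edge v slope deg -36.40 at0 6.15 n 9 std 0.63
red n 24726 33.98157001470402
red lower edge slope deg 0.57 at0 104.85 n 4 std 0.04 | slope deg -77.82 at0 25.38 n 5 std 0.11
red left v slope deg -158.55 at0 415.37 n 4 std 0.53 right slope deg -19.06 at0 -29.26 n 4 std 0.71
board left v slope deg 2.11 at0 123.70 n 23 std 0.29  z 18.53411878188338 shingle tops 33.98157001470402
black slope deg -0.10 at0 54.97 n 19 std 0.10
```

View pics/w3.png

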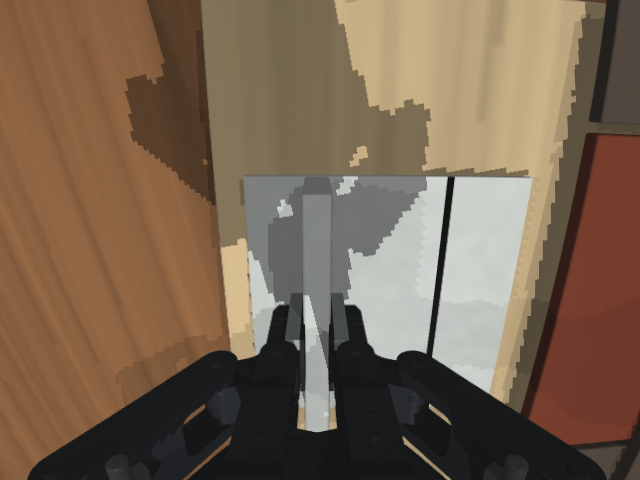

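The strip sits just above the board. The red shingle's ends are at rows ~135 and ~443, and its lower edge runs from (590,135) to (527,430).

```bash
cat > r.py <<'E'
from h import *
import sys
f=np.load(sys.argv[1],allow_pickle=True).item();P=cloud(f);hsv=cv2.cvtColor(f["color"],cv2.COLOR_BGR2HSV)
t=np.load('t.npy');a=np.radians(-11.02);U=np.array([np.cos(a),np.sin(a)]);V=np.array([-U[1],U[0]])
u=(P[...,:2]-t[:2])@U;v=(P[...,:2]-t[:2])@V;z=P[...,2]
red=(hsv[...,1]>140)&((hsv[...,0]<10)|(hsv[...,0]>172))&(hsv[...,2]>70)&(u>60)&(abs(v)<120)
red=cv2.morphologyEx(red.astype(np.uint8),cv2.MORPH_OPEN,np.ones((5,5)))>0
top=red&(abs(z-34)<3)
c=np.nanmax(np.where(top,u,np.nan));print("u range top",np.nanmin(np.where(top,u,np.nan)),c)
for b in range(int(np.nanmin(u[top]))+4,int(c)-2,5):
    m=top&(abs(u-b)<2.5);q=v[m];print("u",b,"v",q.min().round(1),q.max().round(1),"mid",((q.min()+q.max())/2).round(2))
o=[]
for b in range(-70,75,10):
    m=top&(abs(v-b)<2)
    if m.sum()>20:o.append((b,np.percentile(u[m],1)));
o=np.array(o);print("lower edge",o.round(1).tolist(),np.polyfit(*o.T,1))
print("black-front expected; board left edge:")
br=(abs(z-18)<4)&(hsv[...,1]<140)&(u>-35)&(u<-5)&(v<150)
for b in(-30,-20,-10):
    m=br&(abs(u-b)<3);print(b,np.nanmax(v[m]) if m.any() else None)
E
python3 -W ignore r.py w3.npy
```

```text
u range top 105.65660934965572 173.45928569468833
u 109 v -62.2 79.0 mid 8.37
u 114 v -66.2 78.9 mid 6.36
u 119 v -69.5 79.1 mid 4.75
u 124 v -73.4 78.9 mid 2.74
u 129 v -76.5 73.1 mid -1.72
u 134 v -80.9 55.9 mid -12.53
u 139 v -80.1 37.9 mid -21.11
u 144 v -80.2 21.6 mid -29.31
u 149 v -80.9 6.7 mid -37.11
u 154 v -80.1 -7.7 mid -43.91
u 159 v -80.5 -22.9 mid -51.73
u 164 v -79.9 -35.7 mid -57.8
u 169 v -80.0 -49.8 mid -64.9
lower edge [[-70.0, 121.2], [-60.0, 108.4], [-50.0, 107.5], [-40.0, 107.8], [-30.0, 107.5], [-20.0, 107.5], [-10.0, 107.3], [0.0, 107.2], [10.0, 107.1], [20.0, 106.7], [30.0, 107.0], [40.0, 106.7], [50.0, 106.7], [60.0, 106.8], [70.0, 106.4]] [-4.45944727e-02  1.08116188e+02]
black-front expected; board left edge:
-30 124.90855977696744
-20 124.81336742728979
-10 124.74854705680092
```

>>> step_arm(
  rows=[
    [[0, 0, 1], [0, 0, 0]],
    [[3.93, -0.77, 0], [0, 0, 0]],
    [[3.93, -0.77, 0], [0, 0, 0]],
    [[3.93, -0.77, 0], [0, 0, 0]],
    [[3.93, -0.77, 0], [0, 0, 0]],
    [[3.93, -0.77, 0], [0, 0, 0]],
    [[3.93, -0.77, 0], [0, 0, 0]],
    [[3.93, -0.77, 0], [0, 0, 0]],
    [[0, 0, 0], [0, 0, 0]],
    [[0, 0, 0], [0, 0, 0]],
  ],
)

```text
clock: 9.25
ee_pos: [498.5, 212.4, 39.8]
eef_rot: [-2.423, -1.999, 0.0]
ft_force: [0.8, -0.9, -0.7]
width: 0.101
finger_force: 78.9
```

>>> step_arm(
  rows=[
    [[3.93, -0.77, 0], [0, 0, 0]],
    [[3.93, -0.77, 0], [0, 0, 0]],
    [[3.93, -0.77, 0], [0, 0, 0]],
    [[3.93, -0.77, 0], [0, 0, 0]],
    [[1.96, -0.38, 0], [0, 0, 0]],
    [[0, 0, 0], [0, 0, 0]],
    [[0, 0, 0], [0, 0, 0]],
    [[0, 0, 0], [0, 0, 0]],
  ],
)

```text
clock: 10.25
ee_pos: [516.2, 208.9, 39.8]
eef_rot: [2.423, 1.999, -0.0]
ft_force: [0.3, -0.4, -2.0]
width: 0.101
finger_force: 78.9
```

```bash
python3 - <<'E'
from h import *
f=optics.grab_frame("wrist");np.save("w4.npy",f,allow_pickle=True);cv2.imwrite("pics/w4.png",f["color"])
s=sense();print(s["ee_pos"],s["eef_rot"],s["ft_force"]);np.save("t.npy",s["ee_pos"])
E
python3 -W ignore m.py w4.npy "np.load('t.npy')"; python3 -W ignore r.py w4.npy
```

```text
[516.23889337 208.9745867   39.86537773] [2.42314678e+00 1.99940876e+00 1.78678816e-05] [ 0.3184292   0.01655127 -1.45555169]
flange plane du,dv(deg),z0 [0.03054792 0.10520171] 22.887173097501115 exp 22.565377729446798 0.7381001336431967
front edge slope deg -0.32 at0 62.34 n 20 std 0.11
left edge v slope deg 0.46 at0 59.26 n 9 std 0.03
right edge v slope deg -27.28 at0 -2.22 n 4 std 0.54
red n 40710 34.146595108454335
red lower edge slope deg 0.30 at0 59.98 n 4 std 0.06 | slope deg -269.59 at0 -207.85 n 0 std nan
red left v slope deg -173.72 at0 438.09 n 0 std nan right slope deg 134.56 at0 -346.66 n 1 std 0.00
board left v slope deg -30.15 at0 138.24 n 1 std 0.00  z 18.587763523056807 shingle tops 34.146595108454335
black slope deg -0.28 at0 55.16 n 19 std 0.16
u range top 60.28331365340134 151.2464362054101
u 64 v -30.4 79.0 mid 24.29
u 69 v -34.0 79.0 mid 22.53
u 74 v -37.3 79.0 mid 20.9
u 79 v -40.6 79.0 mid 19.2
u 84 v -44.6 79.1 mid 17.24
u 89 v -47.7 78.9 mid 15.63
u 94 v -51.1 79.1 mid 13.99
u 99 v -55.3 79.1 mid 11.93
u 104 v -59.2 79.1 mid 9.95
u 109 v -63.0 79.2 mid 8.07
u 114 v -66.2 79.2 mid 6.49
u 119 v -69.6 79.2 mid 4.78
u 124 v -72.4 78.8 mid 3.21
u 129 v -69.7 76.1 mid 3.16
u 134 v -4.5 -1.5 mid -3.0
u 139 v -4.6 -1.3 mid -2.94
u 144 v -5.0 -1.2 mid -3.13
lower edge [[-70.0, 119.7], [-60.0, 105.9], [-50.0, 92.6], [-40.0, 79.1], [-30.0, 66.2], [-20.0, 61.7], [-10.0, 61.7], [0.0, 61.5], [10.0, 61.3], [20.0, 61.3], [30.0, 61.3], [40.0, 61.1], [50.0, 61.2], [60.0, 61.1], [70.0, 61.0]] [-0.33012925 71.78530712]
black-front expected; board left edge:
-30 125.31466110632128
-20 125.10958366827415
-10 125.1662452116442
```

View pics/w4.png

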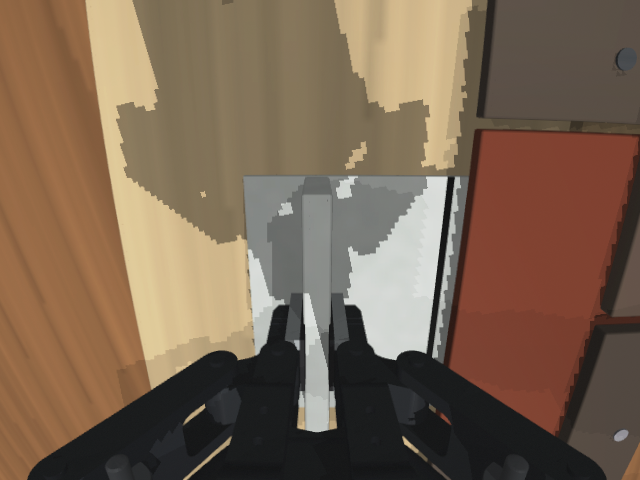

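The strip is under the shingle. The black line is at u≈55.1 and the shingle edge at ≈61.1, parallel and centred, so 6 mm remain before pressing down.

>>> step_arm(
  rows=[
    [[2.95, -0.57, 0], [0, 0, 0]],
    [[2.95, -0.57, 0], [0, 0, 0]],
    [[0, 0, 0], [0, 0, 0]],
    [[0, 0, -0.7], [0, 0, 0]],
    [[0, 0, -0.7], [0, 0, 0]],
    [[0, 0, 0], [0, 0, 0]],
    [[0, 0, 0], [0, 0, 0]],
  ],
)

```text
clock: 11.18
ee_pos: [522.2, 207.8, 38.4]
eef_rot: [2.423, 1.999, 0.0]
ft_force: [-0.2, -0.5, -0.7]
width: 0.096
finger_force: 78.9
```

>>> step_arm(
  rows=[
    [[0, 0, -0.5], [0, 0, 0]],
    [[0, 0, 0], [0, 0, 0]],
    [[0, 0, 0], [0, 0, 0]],
  ],
)

```text
clock: 11.55
ee_pos: [522.3, 207.8, 38.2]
eef_rot: [2.423, 1.999, 0.0]
ft_force: [-1.7, -1.2, 3.1]
width: 0.098
finger_force: 79.6
```

>>> step_arm(
  rows=[
    [[0, 0, -0.5], [0, 0, 0]],
    [[0, 0, 0], [0, 0, 0]],
    [[0, 0, 0], [0, 0, 0]],
  ],
)

```text
clock: 11.92
ee_pos: [522.3, 207.8, 38.2]
eef_rot: [2.423, 1.999, 0.001]
ft_force: [-2.4, 0.1, 7.3]
width: 0.096
finger_force: 80.2
```

>>> step_arm(
  rows=[
    [[0, 0, -0.3], [0, 0, 0]],
    [[0, 0, 0], [0, 0, 0]],
    [[0, 0, 0], [0, 0, 0]],
  ],
)

```text
clock: 12.3
ee_pos: [522.3, 207.9, 38.3]
eef_rot: [2.423, 1.999, 0.001]
ft_force: [-2.4, -0.4, 9.4]
width: 0.1
finger_force: 80.5
```

>>> step_arm(
  rows=[
    [[0, 0, -0.6], [0, 0, 0]],
    [[0, 0, 0], [0, 0, 0]],
    [[0, 0, 0], [0, 0, 0]],
    [[0, 0, 0], [0, 0, 0]],
  ],
)

```text
clock: 12.8
ee_pos: [522.3, 207.9, 38.2]
eef_rot: [2.423, 1.999, 0.001]
ft_force: [-4.2, -1.3, 11.9]
width: 0.101
finger_force: 81.1
```

```bash
python3 - <<'E'
from h import *
f=optics.grab_frame("wrist");np.save("w5.npy",f,allow_pickle=True);cv2.imwrite("pics/w5.png",f["color"])
s=sense();print(s["ee_pos"],s["eef_rot"],s["ft_force"],s["moment"]);np.save("t.npy",s["ee_pos"])
E
python3 -W ignore m.py w5.npy "np.load('t.npy')"|egrep 'plane|left edge|black|tops'; python3 -W ignore r.py w5.npy|egrep 'lower|u (6|8)4|u 99|u 79'
```

```text
[522.30474357 207.86545082  38.24518238] [2.42301841e+00 1.99916276e+00 1.21837419e-03] [-4.49054799 -1.81191504 13.3813158 ] [-0.24674842  0.65680099  0.03955388]
flange plane du,dv(deg),z0 [0.05862013 0.04817858] 21.354666693257446 exp 20.945182377760315 0.7066091820170242
left edge v slope deg 0.58 at0 59.15 n 7 std 0.02
board left v slope deg -35.08 at0 138.19 n 2 std 0.13  z 18.580635887347142 shingle tops 34.176766284422825
black slope deg -0.15 at0 55.10 n 19 std 0.08
u 64 v -28.9 79.0 mid 25.03
u 79 v -40.4 79.0 mid 19.33
u 84 v -44.1 79.1 mid 17.47
u 99 v -54.9 79.1 mid 12.07
lower edge [[-60.0, 106.9], [-50.0, 93.3], [-40.0, 79.3], [-30.0, 67.3], [-20.0, 60.9], [-10.0, 60.7], [0.0, 60.9], [10.0, 60.7], [20.0, 60.5], [30.0, 60.7], [40.0, 60.8], [50.0, 60.7], [60.0, 60.9], [70.0, 60.8]] [-0.25722687 69.45703526]
```

View pics/w5.png

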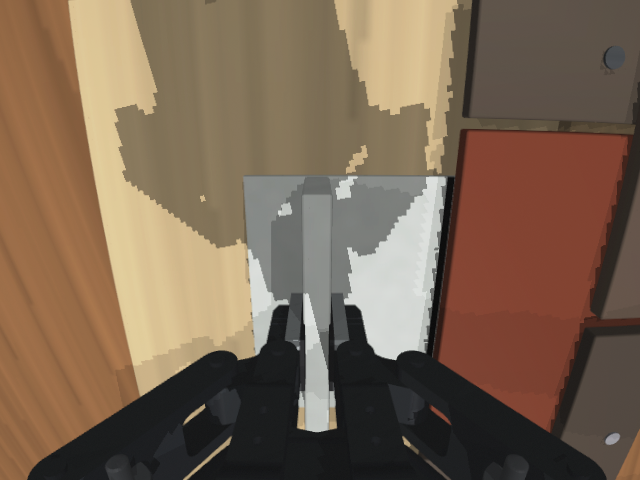

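The black line now lies right against the shingle's edge (445,180 to 433,350). My red mask clipped at u>60, so I'll re-measure with a wider limit.

```bash
sed -i 's/(u>60)/(u>45)/' r.py; python3 -W ignore r.py w5.npy|egrep 'lower|range'
sed -i 's/(u>60)/(u>30)/' r.py; python3 -W ignore r.py w4.npy|egrep 'lower|range'
```

```text
u range top 53.80624848751353 150.18850368628665
lower edge [[-60.0, 106.9], [-50.0, 93.3], [-40.0, 79.3], [-30.0, 67.3], [-20.0, 55.4], [-10.0, 55.3], [0.0, 55.3], [10.0, 55.0], [20.0, 55.2], [30.0, 55.0], [40.0, 55.0], [50.0, 55.1], [60.0, 54.9], [70.0, 54.8]] [-0.30900941 65.67747315]
u range top 53.71181330997268 145.08042399310605
lower edge [[-70.0, 113.6], [-60.0, 99.8], [-50.0, 86.4], [-40.0, 72.9], [-30.0, 59.5], [-20.0, 55.5], [-10.0, 55.5], [0.0, 55.3], [10.0, 55.2], [20.0, 55.1], [30.0, 55.1], [40.0, 54.9], [50.0, 55.0], [60.0, 55.0], [70.0, 54.9]] [-0.32947614 65.58096857]
```

```bash
python3 -c "
from h import *
print(sense()['ft_force']);print(ctrl.job_done())"
```

```text
[-4.49054799 -1.81191504 13.3813158 ]
the job is handed in; nothing more can be done
None
```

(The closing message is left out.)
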